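Clamp the empty paint kettle and hold the cam lever

ROBOT

A 6-joint arm with a two-finger parallel gripper is mounted at the origin on the work surface. World frame = base frame: x ahead of the robot, y to its left, z up, the work surface at z = 0. Lengths are in m, angles in rad, forces in N, time in s.
With the tool pointing down it reaches from about 0.375 to 0.975 m from the base axis. Payload 3.8 kg.
Tool frame: the origin (TCP) lies midway between the tips of the shut fingers; the grasp point (between the pads) lies 19 mm behind it; z points along the fingers, y is the line along which they close (so a half turn about z gives the same grasp; the last joint's range is limited). The gripper opens to 85 mm and grips with 20 to 120 N. Pads are 22 mm wide; open, the fingers measure 114 mm over their backs; the gripper's body (76 mm by 85 mm) begins 54 mm behind the grasp point. The pads swing forward as they close: fully open they stand 13 mm farther back than shut.
Start: joints at [1.09, 0.264, 1.604, -0, 1.274, -0.037], TCP at [0.29, 0.61, 0.231] pointing down, gripper open.
Joint ranges: [-2.63, 2.63], [-0.94, 2.18], [0.31, 2.57], [-1.31, 4.45], [0, 2.66], [-2.55, 2.55]. Speed limits (rad/s): [2.57, 2.57, 3.14, 3.14, 3.14, 3.14].

INTERFACE

Orientations are given as a rotation vector (axis times angle).
In Python, from workcell import bot gives the robot as it stands.
- The arm moves only by the tool step_arm, never from a script. Its argument "motion" is a list of rows, each a list of 5 numbers: the finger opening in cm, from 0 to 8.54, then the shift along the tool's x, y, z in cm, then the turn about the tool's z in degrees. In form: [[claw, dx, dy, dz, twist], ...]. A call has 1 to 20 rows; each row is the pose to reach, as a shift and turn from the pose commanded when the call began, along the tool's axes at that moment; what a row does not reach only later rows make up. A row lasts 1/10 s, in which the tool goes at most 50 mm and 8.59 degrees, less where a joint would pass 70% of its speed; a pose out of reach is approached as far as the arm can. A call with a gripper value outside its range is refused whole. The fingers move at their own pace and stop on an object; "force" is the grip in N (left out, the last holds). Time passes only in rows, so rows that repeat a pose let the fingers close. It gives the time, the measured TCP pose, the force, the opening and the grip force at its end, in the units of the state.
- bot.read_state(): the state, without advancing time (a new reading comes with each control period).
- bot.read_camera(name): name is "scene" or "top" or "wrist"; returns (picture, depth): 420x560x3 uint8, red, green, blue; 420x560 float32, m along the optical axis (not along the pixel's ray), 0 where there is no reading.
- bot.calibration(name): a dict with "mtx" (3x3 intrinsics, pixels), "origin" and "orientation" of the camera in the world; the wrist camera has in their place "T_tool_cam" (4x4, takes a point from camera to tool coordinates, whose origin is the TCP and whose axes are the flange's). Camera axes: x right, y up, looking along -z (the intrinsics and any distortion apply to the point x, -y, -z); pixel columns grow to the right and rows downward; lengths in m; the calibration is good to about 2 mm. A picture is of the moment at which its call begins: read the wrist's pose just before it. calibration takes no time and is no camera call.
- bot.finish_job(): hands the job in; it is judged then, once.
The state is a dict: "time": time; "q": joint angles; "joint_vel": joint speeds; "joint_torque": joint torques, N m; "tool_pos": TCP position; "tcp_rot": TCP orientation; "wrist_force": force on the tool from outside, world axes, zero at the start; "torque": the same for the moment, N m; "width": opening from 0.0 (shut) to 1.0 (fully open); "grip_force": force on a finger pad.
Only numpy, scipy, OpenCV 4.12 (cv2) and the standard library are available. Lean on these libraries where they do the work, as an engineer would, in place of code of your own. Each camera call takes 0.05 s, during which the arm holds its last target. There are 200 camera calls.

TASK

I want to scrape out the empty paint kettle, so hold it fast for me: lift it off the drip stand by its handle, set it down gently and upright on the plate of the bench clamp, in the gap between the open jaw and the V-block, and let go of it. Then swing the clamp's cam lever round to its highest lift, where the jaw presses the kettle fully home into the V-block, and finish still holding the lever right there, because it springs open as soon as it is let go. Leave the green paint jar, the brush pot and the tray of glass strawberries where they stand.

Things in the scene. Friction and masses are not known exactly. Their poses are not given: they have to be found in the camera images.
- kettle: Empty open paint kettle, bare aluminium with green paint runs: a straight cylinder 90 mm across, 85 mm high, 0.25 to 0.5 kg. Origin: centre of its underside, z up through its mouth. A rigid hoop handle (does not fold) stands over the mouth in its y-z plane and ends in a wooden grip on top.
- kettle_grip (a point): Middle of the kettle's wooden grip, 150 mm above the kettle's origin; axes as the kettle's. The grip is a round bar 18 mm thick and 56 mm long along y; 56 mm are free between its underside and the kettle's rim.
- stand: Dark steel drip stand, a round plate 124 mm across on three legs, fixed. Its top, where the kettle stands at first, is 60 mm above the bench; three pins at its edge rise 10 mm higher. Origin: centre of its foot, on the bench.
- clamp: Bench clamp, fixed: grey plate 160 mm (x) by 290 mm (y), 12 mm thick. Origin on the bench; z up, -x towards the robot; the plate reaches from y = -120 to +170 mm. In order along y: cam and lever (pivot at -60), steel jaw with rubber pad (top 52 mm above the bench), gap for the kettle, blue V-block (top at 57 mm, two cheeks at 45 degrees, open to the jaw). The jaw slides along +y.
- seat (a point): On the plate's top face (12 mm above the bench), at y = 85 mm of the clamp: where the middle of the kettle's underside lies once it is pressed home against both cheeks of the V-block. Axes as the clamp's.
- put (a point): On the plate's top face, 10 mm from the seat towards the jaw: middle of the gap while the jaw is open. The kettle then has 20 mm of play between pad and V-block; set down with its middle within about 6 mm of this point it touches neither, and the jaw later pushes it home.
- pad: Rubber-faced pad on springs in front of the jaw, 56 mm wide, 38 mm high. At the highest lift its springs press the kettle into the V-block with about 13 N. Origin: foot of its rear face, at the plate's top.
- pivot (a point): On the plate's top face, on the upright axis about which cam and lever turn, 120 mm from the red grip's centre line.
- cam (a joint): Angle of cam and lever, rad. 0: open, at the stop, lever along the clamp's -y. Grows clockwise seen from above. 1.571: highest lift, jaw 26 mm forward, lever along the clamp's -x, square to the plate's long edge, right over the white line painted on the plate. Beyond it the jaw goes back; stop at 2.07. A spring drives it back to 0: about 1 N at the grip at the start, 5 N at the top.
- lever (a point): The lever that turns with the cam: flat steel arm 24 mm wide, its top 70 mm above the bench, with an upright round red grip at its end, 22 mm thick, from 70 to 130 mm above the bench, that spins freely on its pin. This point: on the pivot axis at the plate's top; the arm points along its own -y.
- grip (a point): On the centre line of the red grip, 105 mm above the bench, 25 mm below the grip's top.
- jar: Bystander: green screw-top paint jar with a white lid, 60 mm across, 70 mm high. Origin: centre of its underside.
- brush_pot: Bystander: white beaker, 76 mm across, 90 mm high, with three paint brushes that reach to 185 mm. Origin: centre of its underside.
- berry_tray: Bystander: small grey pulp tray, 106 by 152 mm, with five red glass strawberries on thin sticks that reach to 190 mm. Origin: centre of its underside.

How it is judged:
By the outcome, as a careful person would: the job done as asked, in the order asked, and still so for the second after the job is handed in, while the arm keeps its last pose, push and grip.
It also fails if it takes over 58 s, if anything falls off the work surface, if the arm or the gripper's body presses on something with over 40 N, if the wrist force passes 120 N, or if a joint passes its speed limit or range.

## Working session

There is one attempt and no reset: what is moved stays moved. The work goes in short steps, Python scripts to look and compute and a tool call to move; the robot and the scene stay as the last step left them, time stands still between calls to the robot, and variables do not carry over. Pictures are saved under pics/ and viewed, at most 10 in all, crops included, and the job is handed in when it is done.

Besides the shell and the picture viewer there is one more tool, called after "Request:" in YAML: its name, and indented under it one key for each argument. step_arm: Moves the arm, as the interface text tells. Its arguments: {"type":"object","properties":{"motion":{"type":"array","items":{"type":"array","items":{"type":"number"}}},"force":{"type":"number"}},"required":["motion"]}

```bash
mkdir -p pics
cat > h.py <<'E'
import numpy as np, cv2
from scipy.spatial.transform import Rotation as R
from workcell import bot
def rot(o):
    o=np.array(o,float)
    return o if o.shape==(3,3) else R.from_rotvec(o).as_matrix()
def pts(name,depth,uv,T=None):
    c=bot.calibration(name);K=np.array(c["mtx"])
    uv=np.array(uv,float)
    d=np.array([depth[int(v),int(u)] for u,v in uv])
    p=np.c_[(uv[:,0]-K[0,2])/K[0,0]*d,-(uv[:,1]-K[1,2])/K[1,1]*d,-d]
    if T is None: return p@rot(c["orientation"]).T+np.array(c["origin"])
    M=T@np.array(c["T_tool_cam"]);return p@M[:3,:3].T+M[:3,3]
def cloud(name,depth,T=None):
    v,u=np.mgrid[0:420,0:560]
    return pts(name,depth,np.c_[u.ravel(),v.ravel()],T).reshape(420,560,3)
def snap(name):
    s=bot.read_state();T=np.eye(4);T[:3,:3]=rot(s["tcp_rot"]);T[:3,3]=s["tool_pos"]
    im,d=bot.read_camera(name);return im,d,(T if name=="wrist" else None)
E
python3 - <<'E'
from h import *
for n in("scene","top"):
    im,d,_=snap(n);cv2.imwrite(f"pics/{n}0.png",im[...,::-1]);np.save(n+"0.npy",d);c=bot.calibration(n);print(n,{k:np.round(v,3).tolist() if not isinstance(v,str) else v for k,v in c.items()})
print(bot.read_state())
E
```

```text
scene {'mtx': [[438.341, 0.0, 282.888], [0.0, 438.341, 210.258], [0.0, 0.0, 1.0]], 'origin': [1.279, -0.109, 1.188], 'orientation': [0.458, 0.414, 1.472]}
top {'mtx': [[460.069, 0.0, 281.441], [0.0, 460.069, 210.518], [0.0, 0.0, 1.0]], 'origin': [0.435, -0.04, 1.198], 'orientation': [0.113, -0.147, -1.582]}
{'time': 0.1, 'q': array([ 1.09008715e+00,  2.64694751e-01,  1.60522922e+00,  9.38425660e-06,
        1.27370661e+00, -3.68727287e-02]), 'joint_vel': array([-0.00021145, -0.00039574, -0.00317958,  0.00179162, -0.00184136,
        0.00033691]), 'joint_torque': array([ 7.88622001e-04, -5.16706574e+01, -3.68590701e+01,  9.58192186e-05,
        6.16335965e-03, -5.77483320e-06]), 'tool_pos': array([0.2895281 , 0.60902523, 0.23007955]), 'tcp_rot': array([-0.69135553, -3.06403187,  0.00309044]), 'wrist_force': array([0.4148488 , 0.75972795, 0.22102333]), 'torque': array([ 0.02862584, -0.02705829,  0.00718488]), 'grip_force': 0.0, 'width': 0.9986367324142279}
```

View pics/scene0.png

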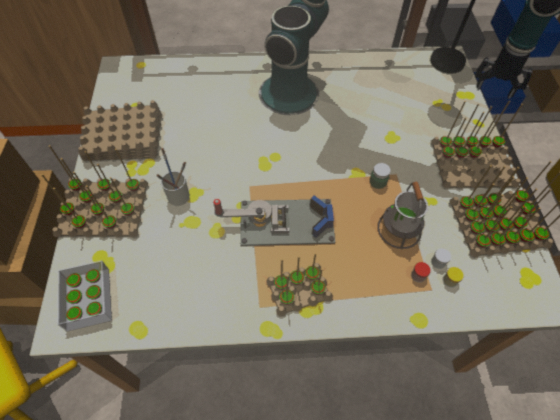

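View pics/top0.png

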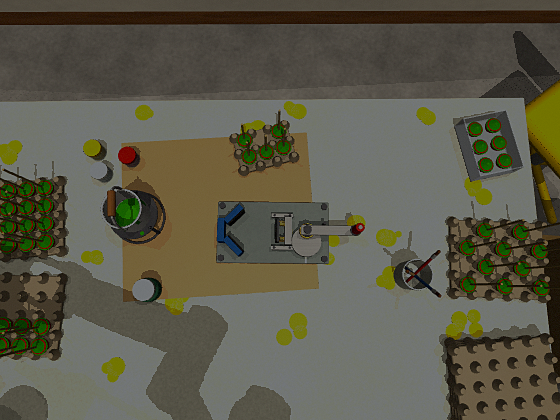

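The scene picture shows the kettle on its stand at (405,215) with its grip at (418,190), the clamp at (287,222), the red lever grip at (218,205), the brush pot at (175,188), the jar at (381,175) and the tray at (300,288). The top picture shows the kettle grip at (111,203), the mouth at (125,208), the plate corners at (218,202), (329,202), (329,263) and (217,263), and the red grip at (358,229).

Run:
```python
from h import *
for n in("scene","top"):
    im=cv2.imread(f"pics/{n}0.png")[...,::-1];d=np.load(n+"0.npy");C=cloud(n,d)
    h=cv2.cvtColor(im.copy(),cv2.COLOR_RGB2HSV)
    ok=d>0
    X,Y,Z=C[...,0],C[...,1],C[...,2]
    # kettle region
    kx=pts(n,d,[[405,215]] if n=="scene" else [[125,208]])[0];print(n,"kettle px",kx.round(3))
    near=ok&(np.hypot(X-kx[0],Y-kx[1])<.13)
    g=near&(Z>.193)&(Z<.24)
    print(" grip",g.sum(),C[g].mean(0).round(4) if g.any() else"",Z[g].max() if g.any() else "")
    if g.any():
        q=C[g][:,:2];m=q.mean(0);w,v=np.linalg.eigh(np.cov((q-m).T));print("  axis",v[:,1].round(3),np.degrees(np.arctan2(v[1,1],v[0,1])).round(1),np.ptp((q-m)@v,axis=0).round(3))
    r=near&(Z>.135)&(Z<.149)
    if r.any():
        q=C[r][:,:2];print(" rim bbox",q.min(0).round(3),q.max(0).round(3),r.sum(), cv2.minEnclosingCircle((q*1000).astype(np.float32)))
    red=ok&((h[...,0]<8)|(h[...,0]>172))&(h[...,1]>120)&(Z>.06)&(Z<.14)&(abs(Y)<.35)
    print(" red",red.sum(),C[red].mean(0).round(4), np.median(C[red&(Z>.125)],axis=0).round(4))
    for nm,a in {"scene":dict(jar=[381,168],pot=[175,182],plateL=[243,240],plateR=[330,240]),"top":dict(c1=[220,204],c2=[326,204],c3=[326,260],c4=[219,261],jar=[147,287],pot=[410,268],kgrip=[111,200])}[n].items(): print(" ",nm,pts(n,d,[a])[0].round(4))
    t=ok&(abs(X-.7)<.4)&(abs(Y)<.4)&(Z<.006)&(Z>-.01);print(" table z",np.median(Z[t]))
im=cv2.imread("pics/top0.png");a=cv2.resize(im[180:280,200:380],None,fx=4.4,fy=4.4,interpolation=cv2.INTER_CUBIC);a=cv2.convertScaleAbs(a,alpha=1.5)
cv2.imwrite("pics/clampcrop.png",a)
```

```text
scene kettle px [0.658 0.283 0.145]
 grip 149 [0.6287 0.3047 0.2132] 0.2215131826760972
  axis [-0.996 -0.085] -175.1 [0.018 0.084]
 rim bbox [0.575 0.26 ] [0.673 0.353] 198 ((623.90869140625, 304.6467590332031), 49.0003547668457)
 red 16 [ 0.5783 -0.2462  0.1273] [ 0.5795 -0.2455  0.1272]
  jar [0.436  0.2693 0.0728]
  pot [ 0.4645 -0.3828  0.0807]
  plateL [ 0.6433 -0.1787  0.0145]
  plateR [0.6612 0.0836 0.0223]
 table z -0.0011388106532430609
top kettle px [0.635 0.322 0.065]
 grip 268 [0.6178 0.304  0.214 ] 0.22158902967340555
  axis [-0.999 -0.04 ] -177.7 [0.018 0.083]
 rim bbox [0.571 0.259] [0.667 0.352] 282 ((619.3410034179688, 305.9582214355469), 47.95799255371094)
 red 103 [ 0.6002 -0.2042  0.1083] [ 0.5685 -0.247   0.129 ]
  c1 [0.6502 0.0918 0.0185]
  c2 [ 0.6476 -0.185   0.0125]
  c3 [ 0.501  -0.1796  0.0177]
  c4 [0.5032 0.0945 0.0101]
  jar [0.4402 0.2606 0.0682]
  pot [ 0.4778 -0.399   0.0032]
  kgrip [0.6258 0.3038 0.2169]
 table z -0.00038530471125897137
```

View pics/clampcrop.png

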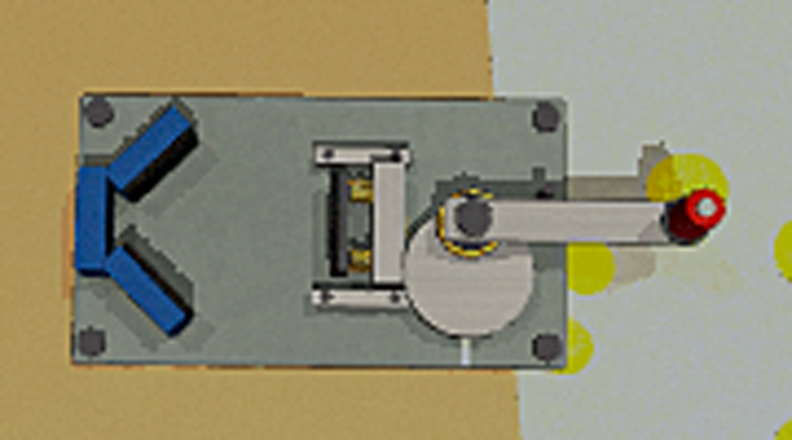

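The enlarged crop shows the plate corners at (82,95), (566,99), (566,367) and (72,362). It also shows the lever hub at (474,216), the red grip top at (706,207) and the white line at (465,350).

```bash
cat >> h.py <<'E'
def ray(name,uv,z,T=None):
    c=bot.calibration(name);K=np.array(c["mtx"]);uv=np.array(uv,float)
    p=np.c_[(uv[:,0]-K[0,2])/K[0,0],-(uv[:,1]-K[1,2])/K[1,1],-np.ones(len(uv))]
    if T is None: Rm,o=rot(c["orientation"]),np.array(c["origin"])
    else: M=T@np.array(c["T_tool_cam"]);Rm,o=M[:3,:3],M[:3,3]
    v=p@Rm.T;return o+v*((z-o[2])/v[:,2])[:,None]
def shift(target,yaw_y=None):
    """tool-frame cm shift to world target; twist deg so tool y lies along world angle yaw_y (mod 180)"""
    s=bot.read_state();Rm=rot(s["tcp_rot"]);d=Rm.T@(np.array(target)-s["tool_pos"])*100
    out=[d.round(2).tolist()]
    if yaw_y is not None:
        a=np.degrees(np.arctan2(Rm[1,1],Rm[0,1]));t=-(yaw_y-a);out.append(round((t+90)%180-90,1))
    return out
E
python3 - <<'E'
from h import *
f=lambda c:[[200+x/4.4-.4,180+y/4.4-.4] for x,y in c]
P=ray("top",f([(82,95),(566,99),(566,367),(72,362)]),.012);print(P.round(4))
L=np.array([[.08,.17],[.08,-.12],[-.08,-.12],[-.08,.17]])
m,l=P[:,:2].mean(0),L.mean(0);H=(L-l).T@(P[:,:2]-m);U,S,V=np.linalg.svd(H);Rm=V.T@U.T;o=m-Rm@l
print("clamp",o.round(4),np.degrees(np.arctan2(Rm[1,0],Rm[0,0])).round(2),"resid",(P[:,:2]-(L@Rm.T+o)).round(4).tolist())
for n,p in dict(seat=[0,.085],put=[0,.075],pivot=[0,-.06],grip0=[0,-.18],gripT=[-.12,-.06]).items():print(n,(Rm@p+o).round(4))
print("red top",ray("top",f([(706,207)]),.13).round(4),"hub",ray("top",f([(474,216)]),.075).round(4))
print(rot(bot.read_state()["tcp_rot"]).round(3)); print(bot.calibration("wrist")["T_tool_cam"])
print(shift([.622,.305,.34],90))
E
```

```text
[[ 0.6589  0.0971  0.012 ]
 [ 0.6527 -0.1911  0.012 ]
 [ 0.4936 -0.1858  0.012 ]
 [ 0.501   0.102   0.012 ]]
clamp [ 0.5759 -0.0694] -1.47 resid [[-0.0013, -0.0013], [-0.0001, 0.0003], [0.0007, 0.0015], [0.0007, -0.0005]]
seat [0.5781 0.0155]
put [0.5778 0.0055]
pivot [ 0.5744 -0.1294]
grip0 [ 0.5713 -0.2494]
gripT [ 0.4544 -0.1263]
red top [[ 0.5715 -0.2491  0.13  ]] hub [[ 0.5753 -0.1293  0.075 ]]
[[-0.903  0.429 -0.001]
 [ 0.429  0.903 -0.002]
 [ 0.    -0.002 -1.   ]]
[[-4.57512304e-04  9.61566421e-01  2.74572045e-01  7.18007044e-02]
 [ 9.99999894e-01  4.53846993e-04  7.68768230e-05 -5.56241054e-04]
 [-5.06915256e-05  2.74572052e-01 -9.61566527e-01 -1.41768397e-01]
 [ 0.00000000e+00  0.00000000e+00  0.00000000e+00  1.00000000e+00]]
[[-43.08, -13.2, -10.97], np.float64(-25.4)]
```

Request:
step_arm:
  motion:
    - [8.5,-2,-1,-5,0]
    - [8.5,-6,-2,-9,-4]
    - [8.5,-10,-3,-11,-8]
    - [8.5,-14,-4,-11,-12]
    - [8.5,-18,-5.5,-11,-16]
    - [8.5,-22,-7,-11,-20]
    - [8.5,-26,-8.5,-11,-24]
    - [8.5,-30,-10,-11,-25.4]
    - [8.5,-34,-11,-11,-25.4]
    - [8.5,-38,-12,-11,-25.4]
    - [8.5,-41,-13,-11,-25.4]
    - [8.5,-43,-13.2,-11,-25.4]
    - [8.5,-43,-13.2,-11,-25.4]
    - [8.5,-43,-13.2,-11,-25.4]
  force: 60

```text
time: 1.5
tool_pos: [0.6212, 0.3061, 0.3406]
tcp_rot: [-0.001, -3.14, -0.0]
wrist_force: [0.5, -0.8, -0.5]
width: 0.995
grip_force: 0.0
```

Run:
```python
from h import *
im,d,T=snap("wrist");cv2.imwrite("pics/w1.png",im[...,::-1]);print(T.round(3))
C=cloud("wrist",d,T);Z=C[...,2];X,Y=C[...,0],C[...,1]
near=(d>0)&(np.hypot(X-.622,Y-.305)<.1)
g=near&(Z>.2)&(Z<.235);q=C[g];m=q[:,:2].mean(0);w,v=np.linalg.eigh(np.cov((q[:,:2]-m).T));print("grip",g.sum(),q.mean(0).round(4),Z[g].max(),v[:,1],np.ptp((q[:,:2]-m)@v,axis=0))
r=near&(Z>.135)&(Z<.15);print("rim",cv2.minEnclosingCircle((C[r][:,:2]*1000).astype(np.float32)))
```

```text
[[-1.     0.001 -0.002  0.621]
 [ 0.001  1.     0.     0.306]
 [ 0.002  0.    -1.     0.341]
 [ 0.     0.     0.     1.   ]]
grip 1262 [0.6171 0.3065 0.2152] 0.2197196803400881 [-0.99811071 -0.06144117] [0.0180051  0.07603886]
rim ((619.2815551757812, 307.1139221191406), 47.92488479614258)
```

View pics/w1.png

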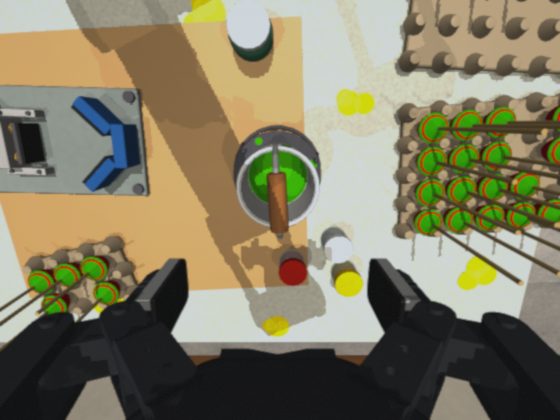

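The wrist view shows the wooden grip from (278,175) to (278,230) over the mouth at (278,187), with nothing at handle height close to the fingers.

Request:
step_arm:
  motion:
    - [8.5,0.2,0.1,3,-3.5]
    - [8.5,0.2,0.1,7,-3.5]
    - [8.5,0.2,0.1,10.5,-3.5]
    - [8.5,0.2,0.1,13,-3.5]
    - [8.5,0.2,0.1,14.5,-3.5]
    - [8.5,0.2,0.1,15,-3.5]
    - [8.5,0.2,0.1,15,-3.5]
    - [4,0.2,0.1,15,-3.5]
    - [2.5,0.2,0.1,15,-3.5]
    - [1,0.2,0.1,15,-3.5]
    - [0,0.2,0.1,15,-3.5]
    - [0,0.2,0.1,15,-3.5]
    - [0,0.2,0.1,15,-3.5]
    - [0,0.2,0.1,15,-3.5]
    - [0,0.2,0.1,15,-3.5]
  force: 60

```text
time: 3.05
tool_pos: [0.6199, 0.3066, 0.1921]
tcp_rot: [-0.095, 3.139, -0.0]
wrist_force: [0.0, -1.9, 4.5]
width: 0.186
grip_force: 58.4
```

Request:
step_arm:
  motion:
    - [0,0,0,-0.5,0]
    - [0,0,0,-2,0]
    - [0,0,0,-4,0]
    - [0,0,0,-6.5,0]
    - [0,0.2,-1,-8.5,0]
    - [0,0.7,-3.5,-9,0]
    - [0,1.4,-7,-9,0]
    - [0,2.3,-11,-9,0]
    - [0,3.1,-15,-9,0]
    - [0,3.9,-19,-9,0]
    - [0,4.7,-23,-9,0]
    - [0,5.4,-26.5,-9,0]
    - [0,5.8,-29,-9,0]
    - [0,6,-29.8,-9,0]
    - [0,6,-29.8,-9,0]
    - [0,6,-29.8,-9,0]
    - [0,6,-29.8,-9,0]
    - [0,6,-29.8,-9,0]

```text
time: 4.85
tool_pos: [0.5778, 0.0069, 0.2812]
tcp_rot: [0.098, -3.14, -0.001]
wrist_force: [-0.3, 0.6, -3.3]
width: 0.188
grip_force: 58.8
```

Run:
```python
from h import *
im,d,T=snap("wrist");cv2.imwrite("pics/w2.png",im[...,::-1]);print(T.round(3),bot.read_state()["wrist_force"])
im2,_,_=snap("scene")
cv2.imwrite("pics/s2.png",cv2.resize(im2[80:320,160:480,::-1],None,fx=2.4,fy=2.4))
C=cloud("wrist",d,T);X,Y,Z=C[...,0],C[...,1],C[...,2]
k=T[:3,3]; near=(d>0)&(np.hypot(X-k[0],Y-k[1])<.07)
r=near&(abs(Z-(k[2]+.019-.065))<.006);print("rim",r.sum(),cv2.minEnclosingCircle((C[r][:,:2]*1000).astype(np.float32)),Z[r].mean())
q=C[r];A=np.c_[q[:,:2]-k[:2],np.ones(len(q))];print("rim tilt",np.linalg.lstsq(A,q[:,2],rcond=None)[0])
```

```text
[[-0.998 -0.062 -0.     0.578]
 [-0.062  0.998  0.     0.007]
 [ 0.     0.    -1.     0.281]
 [ 0.     0.     0.     1.   ]] [-0.8380196  -0.4730242  -3.47448792]
rim 2521 ((576.5626220703125, 6.911278247833252), 47.845916748046875) 0.2346748900606572
rim tilt [-0.01527641 -0.00770717  0.2344461 ]
```

View pics/w2.png

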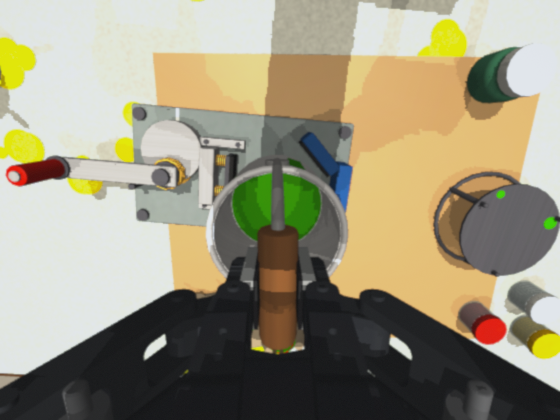

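View pics/s2.png

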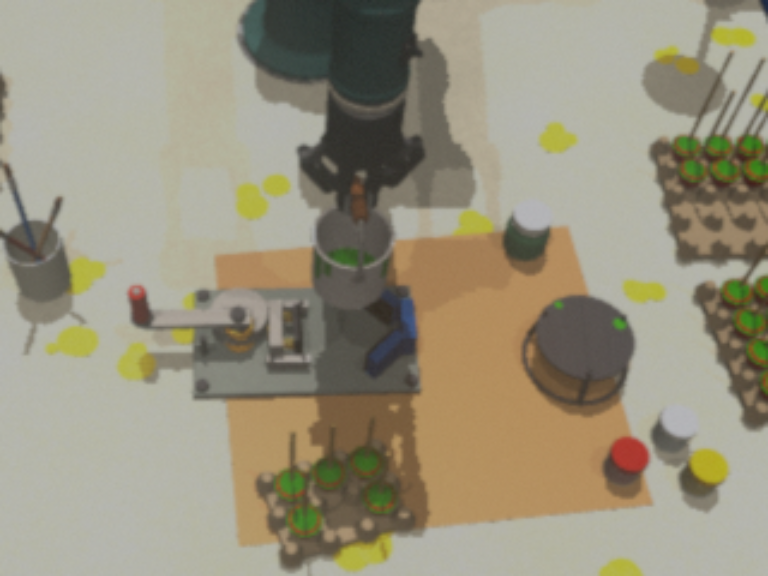

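The kettle hangs level under the gripper. In the wrist picture the lever hub is at (162,176), the red grip top at (15,175), and plate corners at (136,104), (136,222) and (353,122). The scene picture shows the kettle clear of everything.

Run:
```python
from h import *
s=bot.read_state();T=np.eye(4);T[:3,:3]=rot(s["tcp_rot"]);T[:3,3]=s["tool_pos"]
P=ray("wrist",[[136,104],[136,222],[353,122]],.012,T);print(P.round(4))
print(ray("wrist",[[162,176]],.078,T).round(4),ray("wrist",[[14,175]],.13,T).round(4))
th=np.radians(-1.47);Rm=np.array([[np.cos(th),-np.sin(th)],[np.sin(th),np.cos(th)]])
print([(Rm@p+[.5759,-.0694]).round(4) for p in ([-.08,-.12],[.08,-.12],[-.08,.17])])
```

```text
[[ 0.4944 -0.1789  0.012 ]
 [ 0.654  -0.1894  0.012 ]
 [ 0.4993  0.1006  0.012 ]]
[[ 0.5727 -0.1252  0.078 ]] [[ 0.5705 -0.2491  0.13  ]]
[array([ 0.4928, -0.1873]), array([ 0.6528, -0.1914]), array([0.5003, 0.1026])]
```

Request:
step_arm:
  motion:
    - [0,-0.1,0,1,0]
    - [0,-0.1,0,3,0]
    - [0,-0.1,0,5.5,0]
    - [0,-0.1,0,8,0]
    - [0,-0.1,0,10,0]
    - [0,-0.1,0,11.5,0]
    - [0,-0.1,0,12.5,0]
    - [0,-0.1,0,12.9,0]
    - [0,-0.1,0,13.1,0]
    - [0,-0.1,0,13.2,0]
    - [0,-0.1,0,13.3,0]
    - [0,-0.1,0,13.4,0]
    - [0,-0.1,0,13.5,0]

```text
time: 6.25
tool_pos: [0.579, 0.0057, 0.1468]
tcp_rot: [-0.095, 3.139, -0.0]
wrist_force: [0.6, -0.6, -3.2]
width: 0.192
grip_force: 58.8
```

Request:
step_arm:
  motion:
    - [0,0,0,0.05,0]
    - [0,0,0,0.1,0]
    - [0,0,0,0.15,0]
    - [0,0,0,0.2,0]
    - [0,0,0,0.2,0]

```text
time: 6.75
tool_pos: [0.5787, 0.0057, 0.1443]
tcp_rot: [-0.095, 3.14, -0.0]
wrist_force: [0.2, -0.4, -2.8]
width: 0.191
grip_force: 58.8
```

Request:
step_arm:
  motion:
    - [0,0,0,0.05,0]
    - [0,0,0,0.1,0]
    - [0,0,0,0.1,0]

```text
time: 7.05
tool_pos: [0.5791, 0.0055, 0.1442]
tcp_rot: [-0.095, 3.139, -0.001]
wrist_force: [-1.1, 0.2, 1.8]
width: 0.194
grip_force: 59.4
```

Contact is showing. A touch more, then release gently and rise.

Request:
step_arm:
  motion:
    - [0,0,0,0.03,0]
    - [0,0,0,0.03,0]
    - [1.8,0,0,0.03,0]
    - [2.2,0,0,0.03,0]
    - [2.8,0,0,0.03,0]
    - [3.5,0,0,0.03,0]
    - [4.5,0,0,0.03,0]
    - [6,0,0,0.03,0]
    - [8,0,0,0.03,0]
    - [8,0,0,0.03,0]
    - [8,0,0,-1,0]
    - [8,0,0,-3,0]
    - [8,0,0,-6,0]
    - [8,0,0,-10,0]
    - [8,0,0,-13,0]
    - [8,0,0,-14,0]
    - [8,0,0,-14,0]
  force: 20

```text
time: 8.75
tool_pos: [0.5799, 0.0057, 0.2861]
tcp_rot: [-0.095, 3.135, -0.001]
wrist_force: [-0.8, -0.2, 0.4]
width: 0.94
grip_force: 0.0
```

Run:
```python
from h import *
im,d,T=snap("wrist");cv2.imwrite("pics/w3.png",im[...,::-1]);print(T.round(3))
C=cloud("wrist",d,T);X,Y,Z=C[...,0],C[...,1],C[...,2]
near=(d>0)&(np.hypot(X-.578,Y-.006)<.08)
r=near&(abs(Z-.097)<.006);print("rim",r.sum(),cv2.minEnclosingCircle((C[r][:,:2]*1000).astype(np.float32)),Z[r].mean())
print("to lever hover", shift([.5713,-.2494,.20],0),shift([.5713,-.2494,.20],45),shift([.5713,-.2494,.20],90))
```

```text
[[-0.998 -0.061  0.005  0.58 ]
 [-0.061  0.998 -0.     0.006]
 [-0.005 -0.    -1.     0.286]
 [ 0.     0.     0.     1.   ]]
rim 1165 ((577.6983642578125, 4.999434947967529), 47.94208526611328) 0.09725093776445715
to lever hover [[2.3, -25.42, 8.38], np.float64(-86.5)] [[2.3, -25.42, 8.38], np.float64(48.5)] [[2.3, -25.42, 8.38], np.float64(3.5)]
```

View pics/w3.png

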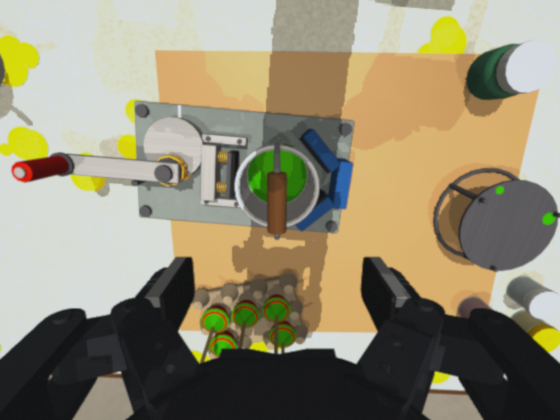

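The kettle stands upright on the plate at (278,187), between the pad and the V-block and touching neither. It is within 1 mm of the put point. Now the lever.

Request:
step_arm:
  motion:
    - [8,0.1,-1.5,0,0]
    - [8,0.4,-5,0,1]
    - [8,0.9,-9.5,0,2]
    - [8,1.3,-14,0,3]
    - [8,1.7,-18.5,0,3.5]
    - [8,2.1,-22.5,0,3.5]
    - [8,2.3,-25,1.5,3.5]
    - [8,2.3,-25.4,4.5,3.5]
    - [8,2.3,-25.4,8.5,3.5]
    - [8,2.3,-25.4,12.5,3.5]
    - [8,2.3,-25.4,16,3.5]
    - [8,2.3,-25.4,18.5,3.5]
    - [8,2.3,-25.4,19.7,3.5]
    - [8,2.3,-25.4,20,3.5]
    - [8,2.3,-25.4,20,3.5]

```text
time: 10.3
tool_pos: [0.5708, -0.2495, 0.0829]
tcp_rot: [-0.001, -3.141, -0.0]
wrist_force: [0.1, 0.2, 0.2]
width: 0.937
grip_force: 0.0
```

Request:
step_arm:
  motion:
    - [5,0,0,0,0]
    - [3.5,0,0,0,0]
    - [2.5,0,0,0,0]
    - [1.5,0,0,0,0]
    - [1,0,0,0,0]
    - [1,0,0,0,0]
    - [1,0,0,0,0]
    - [1,0,0,0,0]
  force: 40

```text
time: 11.1
tool_pos: [0.5718, -0.2491, 0.0844]
tcp_rot: [0.001, 3.14, -0.0]
wrist_force: [-0.0, 2.4, 6.1]
width: 0.244
grip_force: 39.0
```

Run:
```python
from h import *
s=bot.read_state();p=s["tool_pos"];Rm=rot(s["tcp_rot"]);print(p,Rm.round(3),s["wrist_force"])
piv=np.array([.5744,-.1294])
v=p[:2]-piv;print("r",np.hypot(*v),"ang err",np.degrees(np.arctan2(v[1],v[0]))+90+1.47)
for a in (10,20,30,40,50,60,65,70,75,80,85,90):
    t=np.radians(-91.47-a);w=np.r_[piv+.12*np.array([np.cos(t),np.sin(t)]),p[2]]
    print(a,w.round(4),(Rm.T@(w-p)*100).round(2))
```

```text
[ 0.57178333 -0.24913557  0.08436924] [[-1.     0.     0.001]
 [ 0.     1.    -0.   ]
 [-0.001 -0.    -1.   ]] [-0.02165342  2.35245321  6.11918672]
r 0.11976415845640276 ang err 0.2180712702684542
10 [ 0.5505 -0.247   0.0844] [ 2.12  0.21 -0.  ]
20 [ 0.5305 -0.2411  0.0844] [ 4.13  0.8  -0.01]
30 [ 0.5118 -0.2317  0.0844] [ 6.    1.74 -0.01]
40 [ 0.4949 -0.2193  0.0844] [ 7.69  2.98 -0.01]
50 [ 0.4805 -0.2042  0.0844] [ 9.13  4.49 -0.01]
60 [ 0.469  -0.1867  0.0844] [10.28  6.24 -0.02]
65 [ 0.4644 -0.1773  0.0844] [10.74  7.18 -0.02]
70 [ 0.4606 -0.1675  0.0844] [11.12  8.15 -0.02]
75 [ 0.4577 -0.1575  0.0844] [11.41  9.16 -0.02]
80 [ 0.4557 -0.1472  0.0844] [11.61 10.19 -0.02]
85 [ 0.4546 -0.1368  0.0844] [11.72 11.23 -0.02]
90 [ 0.4544 -0.1263  0.0844] [11.74 12.28 -0.02]
```

Request:
step_arm:
  motion:
    - [1,0.5,0,-0.1,0]
    - [1,1.3,0.1,-0.1,0]
    - [1,2.1,0.2,-0.1,0]
    - [1,3.1,0.45,-0.1,0]
    - [1,4.1,0.8,-0.1,0]
    - [1,5.1,1.25,-0.1,0]
    - [1,6.0,1.75,-0.1,0]
    - [1,6.9,2.35,-0.1,0]
    - [1,7.7,3.0,-0.1,0]
    - [1,8.45,3.7,-0.1,0]
    - [1,9.15,4.5,-0.1,0]
    - [1,9.75,5.35,-0.1,0]
    - [1,10.3,6.25,-0.1,0]
    - [1,10.75,7.2,-0.1,0]
    - [1,11.1,8.15,-0.1,0]
    - [1,11.4,9.15,-0.1,0]
    - [1,11.4,9.15,-0.1,0]

```text
time: 12.8
tool_pos: [0.4582, -0.1583, 0.0846]
tcp_rot: [-0.0, 3.137, -0.004]
wrist_force: [7.7, -2.5, -4.0]
width: 0.249
grip_force: 39.7
```

Run:
```python
from h import *
s=bot.read_state();p=s["tool_pos"];Rm=rot(s["tcp_rot"]);print(p,s["wrist_force"],s["grip_force"])
piv=np.array([.5744,-.1294])
v=p[:2]-piv;print("r",np.hypot(*v),"cam deg",-91.47-np.degrees(np.arctan2(v[1],v[0])))
for a in (80,85,90):
    t=np.radians(-91.47-a);w=np.r_[piv+.12*np.array([np.cos(t),np.sin(t)]),p[2]]
    print(a,w.round(4),(Rm.T@(w-p)*100).round(2))
```

```text
[ 0.45815407 -0.15831383  0.08455331] [ 7.67538965 -2.46702332 -4.01057765] 39.652528166770935
r 0.11978783960559346 cam deg 74.56227076203504
80 [ 0.4557 -0.1472  0.0846] [ 0.24  1.11 -0.  ]
85 [ 0.4546 -0.1368  0.0846] [ 0.35  2.15 -0.01]
90 [ 0.4544 -0.1263  0.0846] [ 0.37  3.2  -0.01]
```

Request:
step_arm:
  motion:
    - [1,0.1,0.6,0,0]
    - [1,0.15,1.2,0,0]
    - [1,0.2,1.8,0,0]
    - [1,0.25,2.3,0,0]
    - [1,0.25,2.8,0,0]
    - [1,0.25,3.1,0,0]
    - [1,0.25,3.15,0,0]
    - [1,0.25,3.15,0,0]
    - [1,0.25,3.15,0,0]

```text
time: 13.7
tool_pos: [0.4546, -0.1281, 0.0845]
tcp_rot: [-0.0, 3.14, -0.006]
wrist_force: [2.4, -5.5, -0.9]
width: 0.248
grip_force: 39.9
```

Run:
```python
from h import *
s=bot.read_state();p=s["tool_pos"];print(p,s["wrist_force"],s["grip_force"])
v=p[:2]-np.array([.5744,-.1294]);print("r",np.hypot(*v),"cam deg",-91.47-np.degrees(np.arctan2(v[1],v[0])))
im,d,T=snap("top");C=cloud("top",d);Z=C[...,2]
n=(d>0)&(np.hypot(C[...,0]-.578,C[...,1]-.015)<.08)&(abs(Z-.097)<.007);print("rim",n.sum(),cv2.minEnclosingCircle((C[n][:,:2]*1000).astype(np.float32)))
a=cv2.resize(im[180:280,200:380,::-1],None,fx=4.4,fy=4.4,interpolation=cv2.INTER_CUBIC);cv2.imwrite("pics/t4.png",cv2.convertScaleAbs(a,alpha=1.5))
im,d,T=snap("scene");cv2.imwrite("pics/s4.png",cv2.resize(im[130:320,190:440,::-1],None,fx=3,fy=3))
```

```text
[ 0.454646   -0.12811923  0.08450638] [ 2.40685582 -5.52512891 -0.91358137] 39.86596763134003
r 0.11976085004948042 cam deg -270.85724467988166
rim 246 ((578.25634765625, 14.148249626159668), 47.975955963134766)
```

View pics/t4.png

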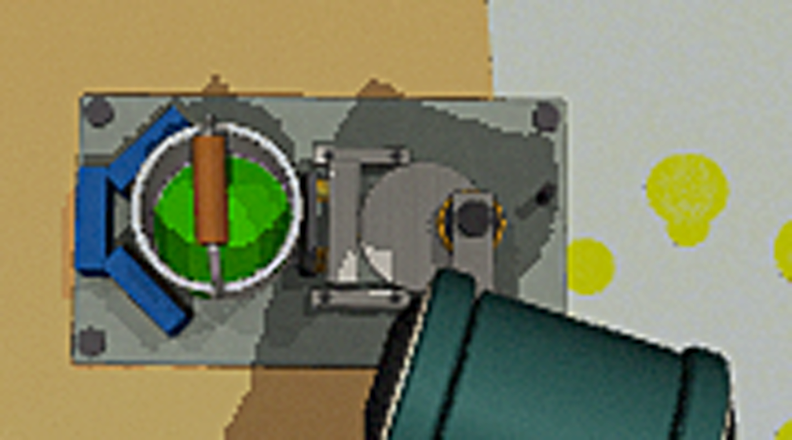

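View pics/s4.png

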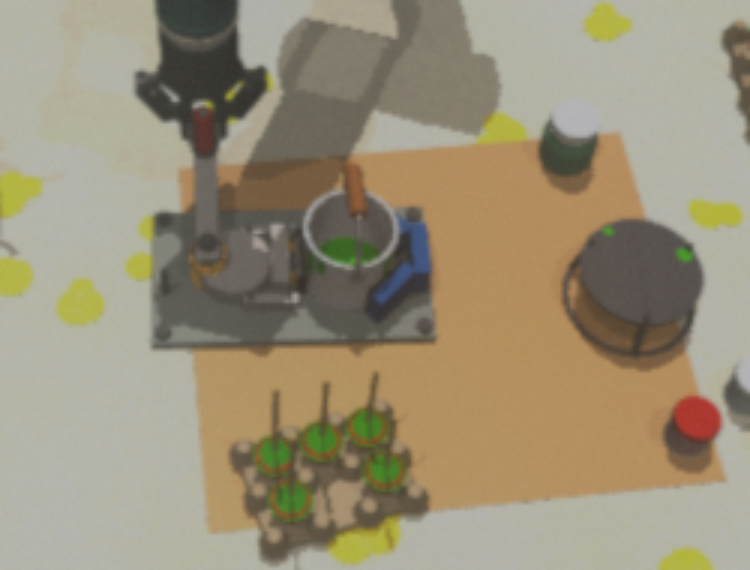

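The kettle sits in the V-block and the pad is against it. The lever lies along -x at about 89.1°, so I'm nudging it on by 1.6 mm.

Request:
step_arm:
  motion:
    - [1,0,0.1,0,0]
    - [1,0,0.16,0,0]
    - [1,0,0.16,0,0]
    - [1,0,0.16,0,0]
    - [1,0,0.16,0,0]
    - [1,0,0.16,0,0]
    - [1,0,0.16,0,0]
    - [1,0,0.16,0,0]

```text
time: 14.6
tool_pos: [0.4546, -0.1268, 0.0845]
tcp_rot: [-0.0, 3.14, -0.007]
wrist_force: [2.1, -6.9, -0.9]
width: 0.246
grip_force: 39.9
```

Run:
```python
from h import *
im,d,T=snap("top")
s=bot.read_state();p=s["tool_pos"];print(p,s["wrist_force"],s["grip_force"],s["time"])
v=p[:2]-np.array([.5744,-.1294]);print("r",np.hypot(*v),"cam deg",268.53-np.degrees(np.arctan2(v[1],v[0])))
C=cloud("top",d);Z=C[...,2]
n=(d>0)&(np.hypot(C[...,0]-.578,C[...,1]-.015)<.08)&(abs(Z-.097)<.007);print("rim",n.sum(),cv2.minEnclosingCircle((C[n][:,:2]*1000).astype(np.float32)))
```

```text
[ 0.45465629 -0.12676028  0.08451501] [ 2.57218974 -5.60956224 -0.87272176] 39.86675262451172 14.65
r 0.11977280654069443 cam deg 89.79286642698142
rim 247 ((578.714599609375, 14.170758247375488), 48.05118942260742)
```

```bash
python3 -c "from workcell import bot; print(bot.finish_job())"
```

```text
the job is handed in; nothing more can be done
None
```

The kettle is set down on the clamp plate and pressed into the V-block; the arm still holds the lever at about 90°, its highest lift. The jar, brush pot and berry tray were not touched, and the job is handed in at 14.7 s.

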